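Booking in the orange-lidded sample jars by size

ROBOT

A 6-joint arm with a two-finger parallel gripper is mounted at the origin on the work surface. World frame = base frame: x ahead of the robot, y to its left, z up, the work surface at z = 0. Lengths are in m, angles in rad, forces in N, time in s.
With the tool pointing down it reaches from about 0.35 to 0.725 m from the base axis. Payload 4.3 kg.
Tool frame: the origin (TCP) lies midway between the tips of the shut fingers; the grasp point (between the pads) lies 19 mm behind it; z points along the fingers, y is the line along which they close (so a half turn about z gives the same grasp; the last joint's range is limited). The gripper opens to 85 mm and grips with 20 to 120 N. Pads are 22 mm wide; open, the fingers measure 114 mm over their backs; the gripper's body (76 mm by 85 mm) begins 54 mm behind the grasp point. The pads swing forward as they close: fully open they stand 13 mm farther back than shut.
Start: joints at [1.008, 0.377, 0.081, 1.274, 0, 1.46], TCP at [0.252, 0.517, 0.231] pointing down, gripper open.
Joint ranges: [-2.72, 2.72], [-0.84, 1.66], [-1.02, 1.22], [-1.77, 2.12], [-1.37, 1.28], [-3.14, 3.14]. Speed limits (rad/s): [2.57, 2.57, 3.14, 3.14, 3.14, 3.14].

INTERFACE

Orientations are given as a rotation vector (axis times angle).
In Python, from rig import * gives the robot as it stands.
- The arm moves only by the tool play_rows, never from a script. Its argument "moves" is a list that holds one entry, the list of rows, each a list of 4 numbers: the shift along the tool's x, y, z in cm, then the turn about the tool's z in rad. A call has 1 to 8 rows; each row is the pose to reach, as a shift and turn from the pose commanded when the call began, along the tool's axes at that moment; what a row does not reach only later rows make up. A row lasts 1/12 s, in which the tool goes at most 41.7 mm and 7.16 degrees, less where a joint would pass 70% of its speed; a pose out of reach is approached as far as the arm can. A call with a gripper value outside its range is refused whole. "hand" is the finger opening in cm, from 0 to 8.54, set as the call begins (left out, the last holds). The fingers move at their own pace and stop on an object; the grip force is fixed at half the most. Time passes only in rows, so rows that repeat a pose let the fingers close. It gives the time, the measured TCP pose, the force, the opening and the grip force at its end, in the units of the state.
- get_obs(): the state, without advancing time (a new reading comes with each control period).
- get_image(name): name is "scene" or "side" or "wrist"; returns a dict with "pixels" (400x640x3 uint8, red, green, blue), "range_z" (400x640 float32, m along the optical axis (not along the pixel's ray), 0 where there is no reading), "intrinsics" (3x3 intrinsics, pixels), "R" (3x3) and "t" (3): a world point X has camera coordinates R X + t. Camera axes: x right, y down, z forward; pixel columns grow to the right and rows downward; lengths in m; the calibration is good to about 2 mm. A picture is of the moment at which its call begins.
- hand_in(): hands the job in; it is judged then, once.
The state is a dict: "clock": time; "joints": joint angles; "joint_vel": joint speeds; "tau": joint torques, N m; "tool_pos": TCP position; "tcp_rot": TCP orientation; "wrist_force": force on the tool from outside, world axes, zero at the start; "ft_torque": the same for the moment, N m; "gripper_width": finger opening in m; "finger_force": force on a finger pad.
Only numpy, scipy, OpenCV 4.12 (cv2) and the standard library are available. Lean on these libraries where they do the work, as an engineer would, in place of code of your own. Each camera call takes 0.05 s, during which the arm holds its last target. There are 200 camera calls.

TASK

Stand each of the four orange-lidded sample jars in the green-rimmed holder of its size (the largest jar in the widest holder, and so on down to the smallest in the narrowest), one after another from the largest jar to the smallest, each standing flat inside the rim. Keep the jars upright, and leave the two blue-lidded jars where they stand.

Things in the scene. Friction and masses are not known exactly. Their poses are not given: they have to be found in the camera images.
- jar_xl_mid (a point): The largest orange-lidded sample jar: a loose upright round jar, white body, orange screw lid on its top 16 mm, 62 mm in diameter (nearly straight-sided), 74 mm tall, about 130 g. This point is its centre, half-way up (37 mm above its underside); z points up along the jar.
- jar_l_mid (a point): The second largest orange-lidded sample jar: a loose upright round jar, white body, orange screw lid on its top 16 mm, 48 mm in diameter (nearly straight-sided), 68 mm tall, about 90 g. This point is its centre, half-way up (34 mm above its underside); z points up along the jar.
- jar_m_mid (a point): The third largest orange-lidded sample jar: a loose upright round jar, white body, orange screw lid on its top 16 mm, 36 mm in diameter (nearly straight-sided), 62 mm tall, about 60 g. This point is its centre, half-way up (31 mm above its underside); z points up along the jar.
- jar_s_mid (a point): The smallest orange-lidded sample jar: a loose upright round jar, white body, orange screw lid on its top 16 mm, 26 mm in diameter (nearly straight-sided), 56 mm tall, about 35 g. This point is its centre, half-way up (28 mm above its underside); z points up along the jar.
- blue_l_mid (a point): A blue-lidded sample jar, white body, 48 mm in diameter, 68 mm tall, loose, not to be moved. This point is its centre, 34 mm above its underside; z up.
- blue_m_mid (a point): A blue-lidded sample jar, white body, 36 mm in diameter, 62 mm tall, loose, not to be moved. This point is its centre, 31 mm above its underside; z up.
- holder_xl_floor (a point): The holder for the largest jar: a fixed low round dish, black base with a green rim, the widest of four. Its round well is 80 mm across inside (94 mm across the base). The jar stands on the well floor, 5 mm above the table; the rim is 5 mm thick and rises 7 mm above that floor. This point is the centre of the well floor; z up.
- holder_l_floor (a point): The holder for the second largest jar: a fixed low round dish, black base with a green rim, the second widest of four. Its round well is 66 mm across inside (80 mm across the base). The jar stands on the well floor, 5 mm above the table; the rim is 5 mm thick and rises 7 mm above that floor. This point is the centre of the well floor; z up.
- holder_m_floor (a point): The holder for the third largest jar: a fixed low round dish, black base with a green rim, the third widest of four. Its round well is 54 mm across inside (68 mm across the base). The jar stands on the well floor, 5 mm above the table; the rim is 5 mm thick and rises 7 mm above that floor. This point is the centre of the well floor; z up.
- holder_s_floor (a point): The holder for the smallest jar: a fixed low round dish, black base with a green rim, the narrowest of four. Its round well is 44 mm across inside (58 mm across the base). The jar stands on the well floor, 5 mm above the table; the rim is 5 mm thick and rises 7 mm above that floor. This point is the centre of the well floor; z up.
Mind the look-alikes: they are no part of the job. What is shaped like the part that bears jar_l_mid but yellow is not meant.

How it is judged:
On the way, in this order (a step that is already met when the one before it is completed fails the run):
1. the largest orange-lidded jar stands flat in its holder (horizontal distance between jar_xl_mid and holder_xl_floor below 0.011 m and z of jar_xl_mid in the frame of holder_xl_floor between 0.034 and 0.04 m and angle between jar_xl_mid's own z axis and vertical below 0.08 rad), for 0.2 s.
2. the second largest orange-lidded jar stands flat in its holder (horizontal distance between jar_l_mid and holder_l_floor below 0.011 m and z of jar_l_mid in the frame of holder_l_floor between 0.031 and 0.037 m and angle between jar_l_mid's own z axis and vertical below 0.08 rad), for 0.2 s.
3. the third largest orange-lidded jar stands flat in its holder (horizontal distance between jar_m_mid and holder_m_floor below 0.011 m and z of jar_m_mid in the frame of holder_m_floor between 0.028 and 0.034 m and angle between jar_m_mid's own z axis and vertical below 0.08 rad), for 0.2 s.
4. the smallest orange-lidded jar stands flat in its holder (horizontal distance between jar_s_mid and holder_s_floor below 0.011 m and z of jar_s_mid in the frame of holder_s_floor between 0.025 and 0.031 m and angle between jar_s_mid's own z axis and vertical below 0.08 rad), for 0.2 s.
At the end, for the whole second after the job is handed in: All four orange-lidded jars stand upright (within 0.08 rad) on the floor of the holder of their own size (centre within 11 mm of the holder centre, height within 3 mm), and both blue-lidded jars are upright and within 25 mm of where they started (all of step 1 and all of step 2 and all of step 3 and all of step 4 and distance of each of blue_l_mid, blue_m_mid from where it was at the start of the episode below 0.025 m and angle between each of blue_l_mid, blue_m_mid's own z axis and vertical below 0.1 rad); the robot touches nothing.
It fails at once if an orange-lidded jar is tipped over (more than 0.7 rad) (angle between any of jar_xl_mid, jar_l_mid, jar_m_mid, jar_s_mid's own z axis and vertical above 0.7 rad).
It fails at once if a blue-lidded jar is moved by more than 25 mm or tipped (distance of any of blue_l_mid, blue_m_mid from where it was at the start of the episode above 0.025 m or angle between any of blue_l_mid, blue_m_mid's own z axis and vertical above 0.5 rad).
It also fails if it takes over 112 s, if anything falls off the work surface, if the arm or the gripper's body presses on something with over 40 N, if the wrist force passes 120 N, or if a joint passes its speed limit or range.

## Working session

There is one attempt and no reset: what is moved stays moved. The work goes in short steps, Python scripts to look and compute and a tool call to move; the robot and the scene stay as the last step left them, time stands still between calls to the robot, and variables do not carry over. Pictures are saved under pics/ and viewed, at most 14 in all, crops included, and the job is handed in when it is done.

Besides the shell and the picture viewer there is one more tool, called after "Emit:" as name(argument=value, ...), one argument or row to a line, values as JSON. play_rows: Moves the arm, as the interface text tells. Its arguments: {"type":"object","properties":{"moves":{"type":"array"},"hand":{"type":"number"}},"required":["moves"]}

```bash
mkdir -p pics
python3 - <<'E'
from rig import *
import cv2,numpy as np
o=get_obs();print({k:np.round(v,3) for k,v in o.items()})
for n in("scene","side"):
    d=get_image(n);np.savez(f"pics/{n}0.npz",**d);cv2.imwrite(f"pics/{n}0.png",d["pixels"][:,:,::-1]);print(n,d["intrinsics"],(-d["R"].T@d["t"]).round(3))
E
```

```text
{'clock': np.float64(0.0), 'joints': array([1.008, 0.378, 0.08 , 1.274, 0.   , 1.46 ]), 'joint_vel': array([ 0.   ,  0.001, -0.   ,  0.002,  0.   ,  0.   ]), 'tau': array([-1.0000e-03, -4.6360e+01,  2.6988e+01,  2.1000e-02, -0.0000e+00,
        0.0000e+00]), 'tool_pos': array([0.251, 0.516, 0.23 ]), 'tcp_rot': array([-7.050e-01, -3.061e+00,  3.000e-03]), 'wrist_force': array([ 0.381, -0.556,  0.511]), 'ft_torque': array([-0.022, -0.029, -0.021]), 'finger_force': np.float64(0.0), 'gripper_width': np.float64(0.085)}
scene [[470.24601904   0.         317.11827792]
 [  0.         470.24601904 198.86619669]
 [  0.           0.           1.        ]] [1.435 0.169 0.724]
side [[397.11660243   0.         320.45301653]
 [  0.         397.11660243 203.17208559]
 [  0.           0.           1.        ]] [ 0.248 -0.694  0.663]
```

View pics/scene0.png

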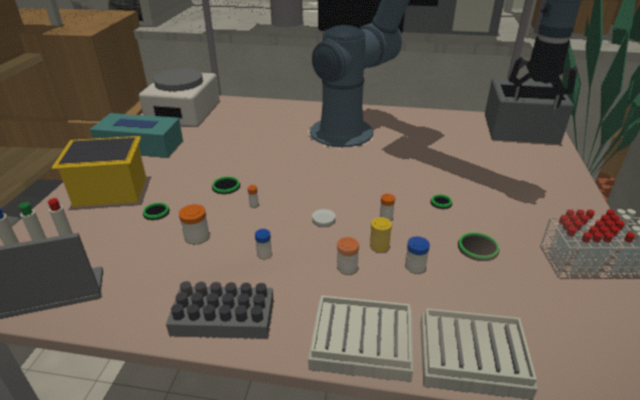

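View pics/side0.png

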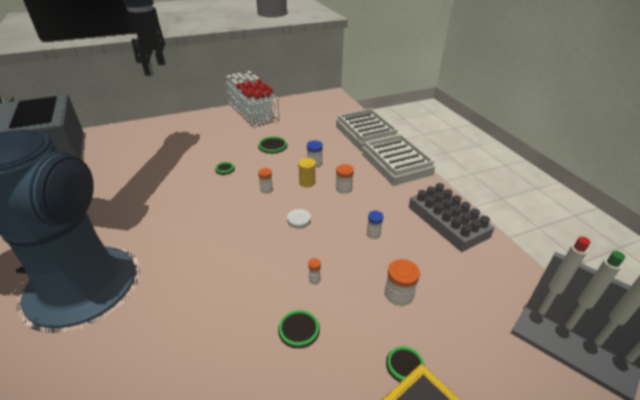

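Scene view: orange jars at (194,222) XL, (347,253) L, (388,206) M and (253,195) S. Blue jars are at (417,254) and (263,243), and the yellow decoy is at (381,235). Green holders are at (479,245), (226,185), (155,211) and (441,201). The side view shows the same items, with one holder at (405,363) partly hidden by the yellow box.

```bash
cat > h.py <<'E'
import cv2,numpy as np
def mask(d,c):
    hsv=cv2.cvtColor(d["pixels"],cv2.COLOR_RGB2HSV);H,S,V=cv2.split(hsv)
    r={"orange":(H>=4)&(H<=14)&(S>165)&(V>90),"blue":(H>=108)&(H<=125)&(S>130)&(V>60),"green":(H>=50)&(H<=75)&(S>120)&(V>50),"yellow":(H>=19)&(H<=28)&(S>150)&(V>80)}[c]
    return r.astype(np.uint8)
def cast(d,uv,z):
    K,R,t=d["intrinsics"],d["R"],d["t"];C=-R.T@t
    r=np.c_[uv,np.ones(len(uv))]@np.linalg.inv(K).T@R
    return C+r*((z-C[2])/r[:,2])[:,None]
def cloud(d,uv):
    K,R,t=d["intrinsics"],d["R"],d["t"];z=d["range_z"][uv[:,1],uv[:,0]]
    p=np.c_[uv,np.ones(len(uv))]@np.linalg.inv(K).T*z[:,None]
    return ((p-t)@R)[z>0]
def circ(p):
    A=np.c_[2*p[:,:2],np.ones(len(p))];s=np.linalg.lstsq(A,(p[:,:2]**2).sum(1),rcond=None)[0]
    return s[0],s[1],np.sqrt(s[2]+s[0]**2+s[1]**2)
def comps(m,a=12):
    n,l,s,c=cv2.connectedComponentsWithStats(m)
    for i in range(1,n):
        if s[i,4]>=a:
            v,u=np.nonzero(l==i);yield np.c_[u,v],c[i],s[i,4]
E
python3 - <<'E'
from h import *
for n in("scene","side"):
    d=dict(np.load(f"pics/{n}0.npz"))
    for c in("orange","blue","yellow","green"):
        for uv,ce,a in comps(mask(d,c)):
            P=cloud(d,uv)
            if len(P)<5: print(n,c,ce.round(),a,"nodepth");continue
            zt=np.percentile(P[:,2],95)
            if c=="green":
                Q=cast(d,uv,.012);print(n,c,ce.round(),a,"zt",zt.round(4),"circle",np.round(circ(Q),4))
            else:
                h=cv2.convexHull(uv.astype(np.int32))[:,0]
                T=P[P[:,2]>zt-.005]
                print(n,c,ce.round(),a,"zt",zt.round(4),"topmean",T.mean(0).round(4),"ext",(np.ptp(T[:,:2],axis=0)).round(3),len(T))
E
```

```text
scene orange [252. 189.] 56 zt 0.0598 topmean [ 0.4642 -0.174   0.0577] ext [0.019 0.019] 31
scene orange [388. 199.] 118 zt 0.0662 topmean [0.4608 0.1739 0.064 ] ext [0.03 0.03] 76
scene orange [192. 214.] 386 zt 0.0775 topmean [ 0.6127 -0.2746  0.0754] ext [0.055 0.06 ] 305
scene orange [349. 243.] 128 zt 0.0716 topmean [0.6562 0.0992 0.0698] ext [0.039 0.04 ] 127
scene blue [  1. 214.] 15 zt 0.2278 topmean [ 0.8558 -0.5156  0.2258] ext [0.004 0.003] 4
scene blue [262. 235.] 142 zt 0.0658 topmean [ 0.6502 -0.095   0.0637] ext [0.029 0.03 ] 100
scene blue [418. 245.] 284 zt 0.072 topmean [0.6347 0.2472 0.07  ] ext [0.044 0.041] 218
scene yellow [103. 178.] 3722 zt 0.1299 topmean [ 0.4929 -0.5684  0.1292] ext [0.195 0.22 ] 594
scene yellow [381. 226.] 282 zt 0.0721 topmean [0.5772 0.1644 0.0701] ext [0.045 0.043] 195
scene yellow [382. 246.] 94 zt 0.034 topmean [0.5949 0.1731 0.0351] ext [0.009 0.014] 10
scene green [226. 186.] 171 zt 0.0149 circle [ 0.3926 -0.2754  0.0329]
scene green [441. 202.] 134 zt 0.0148 circle [0.377  0.3134 0.0223]
scene green [ 25. 208.] 103 zt 0.2296 circl
[... 534 characters left out ...]
de blue [314. 145.] 91 zt 0.0687 topmean [0.6271 0.2423 0.0669] ext [0.039 0.041] 90
side blue [375. 216.] 96 zt 0.0629 topmean [ 0.6431 -0.0989  0.0611] ext [0.031 0.03 ] 95
side yellow [307. 171.] 374 zt 0.0683 topmean [0.5722 0.1618 0.0669] ext [0.045 0.046] 136
side yellow [418. 384.] 749 zt 0.1292 topmean [ 0.4831 -0.4996  0.1272] ext [0.095 0.062] 715
side green [271. 148.] 44 zt 0.0122 circle [0.5405 0.3861 0.0394]
side green [225. 170.] 38 zt 0.0123 circle [0.3698 0.3072 0.0203]
side green [618. 255.] 57 zt 0.2282 circle [ 1.1212 -0.3776  0.0081]
side green [299. 330.] 292 zt 0.0123 circle [ 0.3853 -0.2788  0.0346]
side green [400. 361.] 210 zt 0.0124 circle [ 0.5325 -0.4166  0.0284]
```

Run:
```python
from h import *
for n in("scene","side"):
    d=dict(np.load(f"pics/{n}0.npz"))
    v,u=np.mgrid[0:400,0:640];P=cloud(d,np.c_[u.ravel(),v.ravel()])
    B=P[(P[:,0]>.3)&(P[:,0]<.75)&(P[:,1]<-.4)&(P[:,1]>-.75)&(P[:,2]>.03)&(P[:,2]<.17)]
    T=B[B[:,2]>.12]
    for nm,Q in(("all",B),("top",T)):
        r=cv2.minAreaRect(Q[:,:2].astype(np.float32));print(n,nm,len(Q),Q.min(0).round(3),Q.max(0).round(3),cv2.boxPoints(r).round(3).tolist())
    tb=P[(P[:,0]>.4)&(P[:,0]<.7)&(abs(P[:,1]-.03)<.04)&(P[:,2]<.02)&(P[:,2]>-.02)];print("table z",np.median(tb[:,2]).round(4))
```

```text
scene all 4492 [ 0.364 -0.695  0.03 ] [ 0.559 -0.475  0.136] [[0.35899999737739563, -0.5149999856948853], [0.41499999165534973, -0.6990000009536743], [0.5640000104904175, -0.652999997138977], [0.5090000033378601, -0.4699999988079071]]
scene top 2092 [ 0.364 -0.695  0.12 ] [ 0.559 -0.475  0.136] [[0.35899999737739563, -0.5149999856948853], [0.41499999165534973, -0.6990000009536743], [0.5640000104904175, -0.652999997138977], [0.5090000033378601, -0.4699999988079071]]
table z 0.002
side all 1438 [ 0.426 -0.537  0.123] [ 0.522 -0.475  0.134] [[0.42500001192092896, -0.5], [0.5210000276565552, -0.5400000214576721], [0.5410000085830688, -0.492000013589859], [0.44600000977516174, -0.45100000500679016]]
side top 1438 [ 0.426 -0.537  0.123] [ 0.522 -0.475  0.134] [[0.42500001192092896, -0.5], [0.5210000276565552, -0.5400000214576721], [0.5410000085830688, -0.492000013589859], [0.44600000977516174, -0.45100000500679016]]
table z -0.0008
```

Emit:
play_rows(
  moves=[
    [[-4,-2,0,0],[-8,-5,0,0],[-12,-8,0,0],[-15,-12,0,0],[-18,-16,0,0],[-21,-20,0,0],[-24,-24,0,0],[-27,-28,0,0]],
  ],
  hand=8.5,
)

```text
clock: 0.77
tool_pos: [0.3598, 0.2048, 0.231]
tcp_rot: [-0.704, -3.061, 0.0]
wrist_force: [0.5, 0.0, -0.2]
gripper_width: 0.0849
finger_force: 0.0
```

Emit:
play_rows(
  moves=[
    [[-3,-2.5,0,0],[-6,-4.5,0,0],[-9,-6.8,0,0],[-12,-9,0,0],[-15,-11.3,0,0],[-18,-13.6,0,0],[-21,-16,0,0],[-24,-18,0,0]],
  ],
)

```text
clock: 1.43
tool_pos: [0.4972, -0.0623, 0.2309]
tcp_rot: [-0.707, -3.06, 0.0]
wrist_force: [0.2, 0.1, 0.1]
gripper_width: 0.0851
finger_force: 0.0
```

Emit:
play_rows(
  moves=[
    [[-3,-2.2,0,0],[-6,-4.5,0,0],[-9,-6.8,0,0],[-12,-9,0,0],[-15,-11.3,0,0],[-18,-13.6,0,0],[-19.2,-14.7,0,0],[-19.2,-14.7,0,0]],
  ],
)

```text
clock: 2.1
tool_pos: [0.606, -0.2801, 0.2291]
tcp_rot: [-0.711, -3.059, 0.001]
wrist_force: [-1.0, 0.4, 0.8]
gripper_width: 0.0849
finger_force: 0.0
```

Run:
```python
from rig import *
from h import *
o=get_obs();print(o["joints"].round(3),o["tool_pos"].round(4),o["clock"])
d=get_image("wrist");np.savez("pics/w1.npz",**d);cv2.imwrite("pics/w1.png",d["pixels"][:,:,::-1]);print((-d["R"].T@d["t"]).round(3),d["R"].round(2))
```

```text
[-5.280e-01  5.850e-01  4.050e-01  1.392e+00 -1.000e-03 -7.100e-02] [ 0.606  -0.2801  0.2291] 2.1
[ 0.543 -0.25   0.372] [[ 0.44  0.9  -0.  ]
 [ 0.86 -0.42  0.28]
 [ 0.25 -0.12 -0.96]]
```

View pics/w1.png

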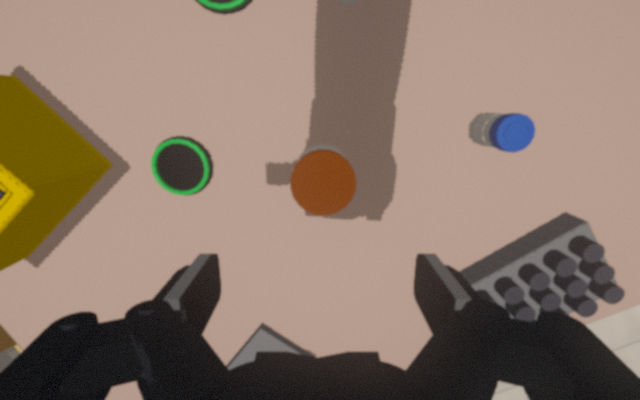

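The wrist view shows the XL lid at (323,183), holder M at (182,166), and a blue jar at (512,132). The box corner is at (110,165).

```bash
cat >> h.py <<'E'
from scipy.spatial.transform import Rotation as Ro
HT={31:.074,24:.068,18:.062,13:.056}
def meas(d,colors=("orange","blue","green"),low=40):
    hsv=cv2.cvtColor(d["pixels"],cv2.COLOR_RGB2HSV);H,S,V=cv2.split(hsv)
    M={"orange":(H>=3)&(H<=16)&(S>190)&(V>low),"blue":(H>=106)&(H<=126)&(S>150)&(V>low),"green":(H>=50)&(H<=75)&(S>120)&(V>low)}
    for c in colors:
        for uv,ce,a in comps(M[c].astype(np.uint8),60):
            b=" edge" if uv.min()==0 or uv[:,0].max()==639 or uv[:,1].max()==399 else ""
            z=np.median(cloud(d,uv)[:,2]) if len(cloud(d,uv)) else np.nan
            if c=="green": print(c,ce.round(),a,"z",z.round(4),"circle",np.round(circ(cast(d,uv,.012)),4),b);continue
            h=min(HT.values(),key=lambda q:abs(q-z));k=cv2.convexHull(uv.astype(np.int32))[:,0]
            print(c,ce.round(),a,"z",z.round(4),"h",h,"mean",cast(d,uv,h).mean(0).round(4)[:2],"hullcirc",np.round(circ(cast(d,k,h)),4),b)
def toTool(o,dw):
    return (Ro.from_rotvec(o["tcp_rot"]).as_matrix().T@np.asarray(dw)*100).round(2)
def look(n):
    from rig import get_image,get_obs
    o=get_obs();print(o["clock"].round(2),o["joints"].round(3),o["tool_pos"].round(4),o["gripper_width"].round(4))
    d=get_image("wrist");np.savez(f"pics/{n}.npz",**d);cv2.imwrite(f"pics/{n}.png",d["pixels"][:,:,::-1]);meas(d);return o,d
E
python3 - <<'E'
from rig import *
from h import *
d=dict(np.load("pics/w1.npz"));meas(d)
print(toTool(get_obs(),[.1,0,0]),toTool(get_obs(),[0,.1,0]))
E
```

```text
orange [325. 181.] 2706 z 0.074 h 0.074 mean [ 0.6068 -0.2737] hullcirc [ 0.6076 -0.2756  0.0291] 
blue [515. 132.] 885 z 0.0619 h 0.062 mean [ 0.6453 -0.0967] hullcirc [ 0.6453 -0.0972  0.0157] 
green [222.   4.] 274 z 0.0114 circle [ 0.4005 -0.2836  0.0223]  edge
green [181. 165.] 803 z 0.0111 circle [ 0.5351 -0.4147  0.0286] 
[-8.98  4.4  -0.02] [4.4  8.98 0.01]
```

Emit:
play_rows(
  moves=[
    [[0,0.2,3,0],[0,0.4,6,0],[0,0.4,9,0],[0,0.4,12,0],[0,0.4,15,0],[0,0.4,17.5,0],[0,0.4,19.5,0],[0,0.4,20.4,0]],
  ],
)

```text
clock: 2.82
tool_pos: [0.6045, -0.2696, 0.024]
tcp_rot: [-0.702, -3.056, -0.004]
wrist_force: [-1.2, 1.1, 0.1]
gripper_width: 0.0851
finger_force: 0.0
```

Emit:
play_rows(
  moves=[
    [[0,0,0,0],[0,0,0,0],[0,0,0,0],[0,0,0,0],[0,0,0,0],[0,0,0,0]],
  ],
  hand=4,
)

```text
clock: 3.32
tool_pos: [0.6084, -0.2732, 0.0286]
tcp_rot: [0.705, 3.059, -0.001]
wrist_force: [1.0, 0.2, 2.9]
gripper_width: 0.0603
finger_force: 64.8
```

Emit:
play_rows(
  moves=[
    [[0,0,-1,0],[0,0,-3,0],[0,0,-6,0],[0,0,-9,0],[1,2,-11,0],[2.5,4.5,-12,0],[4,7.5,-12,0],[5.5,10.5,-12,0]],
  ],
)

```text
clock: 3.98
tool_pos: [0.6046, -0.1539, 0.1497]
tcp_rot: [0.707, 3.057, -0.0]
wrist_force: [1.6, 0.3, -1.7]
gripper_width: 0.0602
finger_force: 64.9
```

Emit:
play_rows(
  moves=[
    [[1.5,3,0,0],[3,6,0,0],[4.5,9,0,0],[6,12,0,0],[7.5,15,0,0],[9,18,0,0],[10.5,21,0,0],[12,24,0,0]],
  ],
)

```text
clock: 4.65
tool_pos: [0.6007, 0.1157, 0.1483]
tcp_rot: [0.705, 3.061, 0.0]
wrist_force: [1.3, -0.4, -1.4]
gripper_width: 0.0602
finger_force: 64.9
```

Emit:
play_rows(
  moves=[
    [[1.5,3,0,0],[3,6,0,0],[4.5,9,0,0],[6,12,0,0],[7.5,15,0,0],[9,18,0,0],[10.5,20.5,0,0],[11.5,21.7,0,0]],
  ],
)

```text
clock: 5.32
tool_pos: [0.5919, 0.3631, 0.1478]
tcp_rot: [0.701, 3.062, 0.003]
wrist_force: [0.3, -0.2, -0.6]
gripper_width: 0.0602
finger_force: 65.0
```

Run:
```python
from h import *
look("w2")
```

```text
Traceback (most recent call last):
  File "h.py", line 38, in look
    o=get_obs();print(o["clock"].round(2),o["joints"].round(3),o["tool_pos"].round(4),o["gripper_width"].round(4))
                      ^^^^^^^^^^^^^^^^
AttributeError: 'float' object has no attribute 'round'
```

```bash
sed -i 's/print(o\["clock"\].*$/print(*[np.round(o[k],4) for k in ("clock","joints","tool_pos","gripper_width")])/' h.py
python3 - <<'E'
from h import *
look("w2")
E
```

```text
5.3167 [4.5840e-01 6.5850e-01 3.2500e-01 1.2361e+00 1.2000e-03 9.0840e-01] [0.5919 0.3631 0.1478] 0.0602
orange [ 16. 148.] 732 z 0.0546 h 0.056 mean [0.4626 0.1886] hullcirc [0.4603 0.1816 0.016 ]  edge
orange [  2. 153.] 84 z 0.0619 h 0.062 mean [0.4629 0.1825] hullcirc [0.4572 0.1757 0.0115]  edge
orange [317. 299.] 17714 z 0.1931 h 0.074 mean [0.655 0.332] hullcirc [0.6671 0.3258 0.0672] 
green [323. 117.] 1923 z 0.0112 circle [0.5425 0.3929 0.0414]
```

View pics/w2.png

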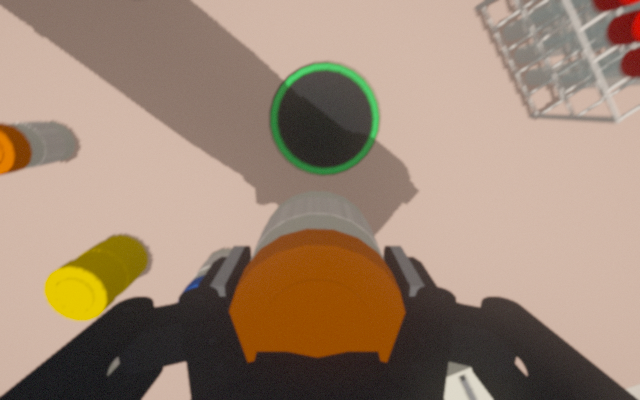

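Wrist view: the holder ring is centred at (325,118), clear of the held jar. The lid centre is around (318,300), and the rack at upper right is well away.

```bash
cat >> h.py <<'E'
def held(n,r):
    # jar axis in tool x,y (m) from the lid-top cloud: boundary circle, radius r known
    from rig import get_obs
    from scipy.optimize import least_squares
    d=dict(np.load(f"pics/{n}.npz"));o=get_obs()
    hsv=cv2.cvtColor(d["pixels"],cv2.COLOR_RGB2HSV);H,S,V=cv2.split(hsv)
    uv=max(comps(((H>=3)&(H<=16)&(S>190)&(V>40)).astype(np.uint8),60),key=lambda q:q[2])[0]
    P=cloud(d,uv);zt=np.percentile(P[:,2],90)
    T=P[abs(P[:,2]-zt)<.003];L=(T-o["tool_pos"])@Ro.from_rotvec(o["tcp_rot"]).as_matrix()
    q=np.round(L[:,:2]/.003)
    E=np.array([L[q[:,0]==i][:,0].max()*np.array([0,0]) for i in []])
    k=cv2.convexHull(L[:,:2].astype(np.float32))[:,0];k=k[k[:,0]>np.median(L[:,0])-.3*r]
    s=least_squares(lambda c:np.hypot(*(k-c).T)-r,L[:,:2].mean(0),loss="soft_l1",f_scale=.001)
    print("held: top z",zt.round(4),"x",L[:,0].min().round(4),L[:,0].max().round(4),"y",L[:,1].min().round(4),L[:,1].max().round(4),"centre",s.x.round(4),"free fit",np.round(circ(k),4))
E
sed -i '/for i in \[\]/d;/q=np.round/d' h.py
python3 - <<'E'
from h import *
from rig import *
held("w2",.031);o=get_obs();print(toTool(o,np.r_[.5425,.3929,0]-np.r_[o["tool_pos"][:2],0]))
E
```

```text
held: top z 0.194 x -0.0203 0.0259 y -0.0319 0.0283 centre [-0.0052 -0.0019] free fit [-0.0043 -0.0019  0.0303]
[5.58 0.45 0.01]
```

Emit:
play_rows(
  moves=[
    [[2,0.3,0,0],[4.5,0.5,0.5,0],[5.9,0.6,2,0],[5.9,0.6,5,0],[5.9,0.6,8,0],[5.9,0.6,10,0],[5.9,0.6,11,0],[5.9,0.6,11.3,0]],
  ],
)

```text
clock: 6.03
tool_pos: [0.5407, 0.3888, 0.0334]
tcp_rot: [-0.706, -3.059, 0.005]
wrist_force: [-2.6, -2.4, 6.2]
gripper_width: 0.0602
finger_force: 64.8
```

Emit:
play_rows(
  moves=[
    [[0,0,0,0],[0,0,0,0],[0,0,0.1,0]],
  ],
)

```text
clock: 6.28
tool_pos: [0.5435, 0.3913, 0.0351]
tcp_rot: [0.705, 3.059, 0.004]
wrist_force: [0.3, -0.4, -0.8]
gripper_width: 0.0601
finger_force: 64.8
```

Emit:
play_rows(
  moves=[
    [[0,0,0.1,0],[0,0,0.15,0],[0,0,0.15,0]],
  ],
)

```text
clock: 6.53
tool_pos: [0.5433, 0.3912, 0.0336]
tcp_rot: [0.705, 3.059, 0.003]
wrist_force: [-0.7, -0.2, 5.1]
gripper_width: 0.0604
finger_force: 64.9
```

Emit:
play_rows(
  moves=[
    [[0,0,0,0],[0,0,0,0],[0,0,0,0],[0,0,0,0],[0,0,-1,0],[0,0,-3,0],[0,0,-6,0],[0,0,-9,0]],
  ],
  hand=8.5,
)

```text
clock: 7.2
tool_pos: [0.541, 0.3902, 0.1224]
tcp_rot: [-0.705, -3.06, 0.003]
wrist_force: [0.1, -0.5, 0.0]
gripper_width: 0.0856
finger_force: 0.0
```

Emit:
play_rows(
  moves=[
    [[0,0,-2,0],[0,0,-5,0],[0,0,-8,0],[0,0,-11,0],[0,0,-11,0]],
  ],
)

```text
clock: 7.62
tool_pos: [0.5444, 0.3922, 0.2401]
tcp_rot: [0.703, 3.053, 0.013]
wrist_force: [0.8, -0.7, 0.9]
gripper_width: 0.0847
finger_force: 0.0
```

Run:
```python
from h import *
look("w3")
```

```text
7.6167 [5.2980e-01 5.7950e-01 4.2420e-01 1.4038e+00 1.0000e-04 9.8250e-01] [0.5444 0.3922 0.2401] 0.0847
orange [315. 181.] 2834 z 0.0789 h 0.074 mean [0.5456 0.3904] hullcirc [0.5466 0.3896 0.0297] 
orange [ 86. 192.] 1073 z 0.0617 h 0.062 mean [0.4575 0.1788] hullcirc [0.4578 0.179  0.0189] 
orange [132. 383.] 62 z 0.0683 h 0.068 mean [0.672  0.0883] hullcirc [0.6722 0.0876 0.0065] 
blue [233. 303.] 1058 z 0.0679 h 0.068 mean [0.6299 0.2502] hullcirc [0.6285 0.2487 0.0225] 
green [176.  52.] 821 z 0.0111 circle [0.3731 0.3155 0.0238] 
green [315. 148.] 546 z 0.0114 circle [0.5426 0.3919 0.0417]
```

View pics/w3.png

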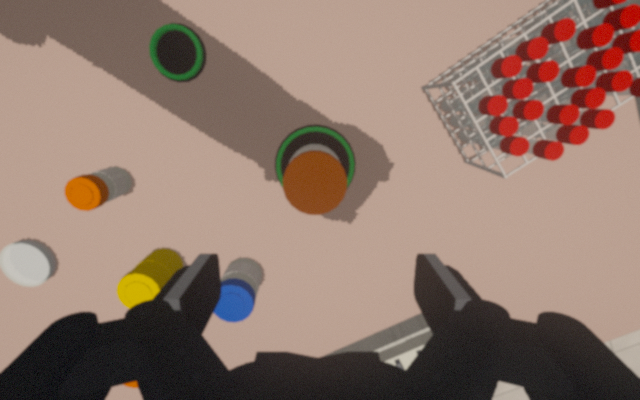

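XL jar stands in its holder, with the lid at (315,181), the ring at (315,158) and the lid height reading 79 mm as expected. Next is the L jar.

Emit:
play_rows(
  moves=[
    [[-3,-2.8,0,0],[-6,-5.6,0,0],[-9,-8.4,0.2,0],[-12,-11.2,0.4,0],[-15,-14,0.6,0],[-18,-16.8,0.8,0],[-21,-19.6,1,0],[-22.5,-21.2,1,0]],
  ],
)

```text
clock: 8.33
tool_pos: [0.652, 0.0971, 0.22]
tcp_rot: [-0.711, -3.059, 0.003]
wrist_force: [0.5, 0.6, -0.2]
gripper_width: 0.085
finger_force: 0.0
```

Emit:
play_rows(
  moves=[
    [[-0.5,-0.4,0,0],[-0.5,-0.4,0,0],[-0.5,-0.4,0,0]],
  ],
)

```text
clock: 8.58
tool_pos: [0.6538, 0.0965, 0.2212]
tcp_rot: [-0.705, -3.06, -0.001]
wrist_force: [-0.1, 0.2, 0.2]
gripper_width: 0.0847
finger_force: 0.0
```

Run:
```python
from h import *
look("w4")
```

```text
8.5833 [5.0100e-02 5.6880e-01 3.5770e-01 1.3611e+00 1.0000e-03 5.0290e-01] [0.6538 0.0965 0.2212] 0.0847
orange [322. 185.] 1670 z 0.0679 h 0.068 mean [0.6565 0.099 ] hullcirc [0.6572 0.0984 0.0223] 
blue [465.  84.] 2218 z 0.0679 h 0.068 mean [0.6298 0.2466] hullcirc [0.63   0.2462 0.022 ] 
blue [143. 256.] 847 z 0.062 h 0.062 mean [ 0.6456 -0.0938] hullcirc [ 0.6459 -0.0929  0.0177]
```

View pics/w4.png

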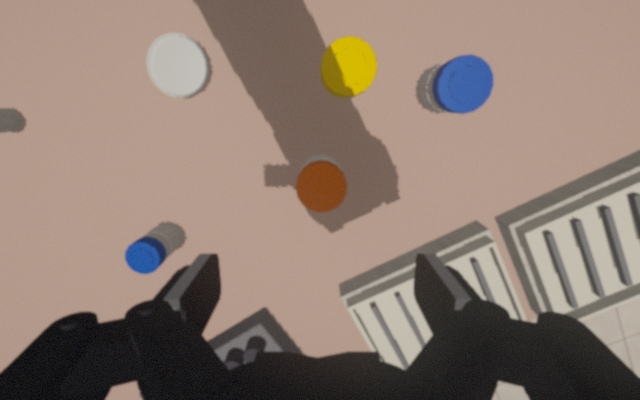

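L lid is at (322,185), clear of the yellow decoy at (349,66) and blue L at (465,84). I'll descend on it.

Emit:
play_rows(
  moves=[
    [[-0.1,0.2,2.5,0],[-0.2,0.4,5.5,0],[-0.2,0.4,8.5,0],[-0.2,0.4,11.5,0],[-0.2,0.4,14.5,0],[-0.2,0.4,17,0],[-0.2,0.4,18.8,0],[-0.2,0.4,19.4,0]],
  ],
)

```text
clock: 9.3
tool_pos: [0.6543, 0.1008, 0.0241]
tcp_rot: [-0.699, -3.056, 0.002]
wrist_force: [-0.7, 0.5, 0.1]
gripper_width: 0.085
finger_force: 0.0
```

Emit:
play_rows(
  moves=[
    [[0,0,0,0],[0,0,0,0],[0,0,0,0],[0,0,0,0],[0,0,0,0],[0,0,0,0],[0,0,0,0]],
  ],
  hand=3,
)

```text
clock: 9.88
tool_pos: [0.6597, 0.099, 0.0302]
tcp_rot: [0.704, 3.058, 0.003]
wrist_force: [-1.4, -0.4, 7.2]
gripper_width: 0.0464
finger_force: 61.5
```

Emit:
play_rows(
  moves=[
    [[0,0,-1,0],[0,0,-3,0],[0,0,-6,0],[0,0,-9,0],[0,-2,-11,0],[0.2,-5,-12,0],[0.4,-8,-12,0],[0.6,-11,-12,0]],
  ],
)

```text
clock: 10.55
tool_pos: [0.6046, 0.0013, 0.1498]
tcp_rot: [0.703, 3.059, 0.0]
wrist_force: [0.0, -1.2, -0.8]
gripper_width: 0.0468
finger_force: 61.7
```

Emit:
play_rows(
  moves=[
    [[0.2,-3,0,0],[0.4,-6,0,0],[0.5,-9,0,0],[0.6,-12,0,0],[0.7,-15,0,0],[0.8,-18,0,0],[0.9,-21,0,0],[1,-24,0,0]],
  ],
)

```text
clock: 11.22
tool_pos: [0.4893, -0.2104, 0.1485]
tcp_rot: [0.705, 3.061, -0.0]
wrist_force: [0.3, -0.3, -0.3]
gripper_width: 0.0468
finger_force: 61.7
```

Emit:
play_rows(
  moves=[
    [[0.1,-3,0,0],[0.2,-6,0,0],[0.3,-9,0,0],[0.4,-10.5,0,0],[0.4,-10.5,0,0],[0.4,-10.5,0,0],[0.4,-10.5,0,0]],
  ],
)

```text
clock: 11.8
tool_pos: [0.4409, -0.3013, 0.1481]
tcp_rot: [0.705, 3.061, 0.001]
wrist_force: [1.3, -0.3, -1.6]
gripper_width: 0.0465
finger_force: 61.8
```

Run:
```python
from h import *
look("w5");held("w5",.024)
```

```text
11.8 [-7.1850e-01  3.3410e-01 -2.0140e-01  1.0354e+00  6.0000e-04 -2.6580e-01] [ 0.4409 -0.3013  0.1481] 0.0465
orange [487. 151.] 874 z 0.0558 h 0.056 mean [ 0.4586 -0.1767] hullcirc [ 0.4586 -0.1768  0.0119] 
orange [317. 295.] 12532 z 0.186 h 0.074 mean [ 0.501  -0.3315] hullcirc [ 0.5029 -0.3325  0.0506] 
blue [637. 321.] 77 z 0.0614 h 0.062 mean [ 0.6412 -0.1119] hullcirc [ 0.6433 -0.1003  0.0144]  edge
green [316. 116.] 1666 z 0.0114 circle [ 0.3866 -0.2777  0.0348] 
green [261. 343.] 111 z 0.0107 circle [ 0.5604 -0.4221  0.0053] 
held: top z 0.187 x -0.0229 0.0241 y -0.0245 0.0222 centre [-0.    -0.001] free fit [ 0.0007 -0.0011  0.0234]
```

View pics/w5.png

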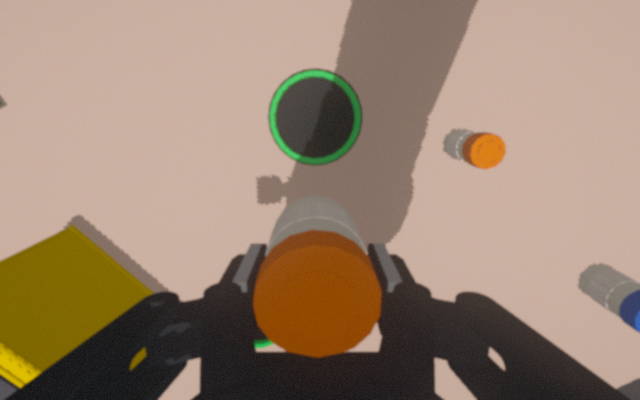

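The L holder ring is at (316,116). The held L lid is at (317,295) and centred on the tool.

Emit:
play_rows(
  moves=[
    [[2,-0.1,0,0],[4.5,-0.2,0.5,0],[5.9,-0.2,2,0],[5.9,-0.2,5,0],[5.9,-0.2,8,0],[5.9,-0.2,10,0],[5.9,-0.2,11,0],[5.9,-0.2,11.2,0]],
  ],
)

```text
clock: 12.52
tool_pos: [0.3862, -0.2761, 0.0348]
tcp_rot: [-0.702, -3.059, -0.001]
wrist_force: [-5.5, 2.3, 13.5]
gripper_width: 0.0468
finger_force: 63.0
```

Emit:
play_rows(
  moves=[
    [[0,0,0,0],[0,0,0.1,0],[0,0,0.15,0],[0,0,0.15,0]],
  ],
)

```text
clock: 12.85
tool_pos: [0.3877, -0.2774, 0.0347]
tcp_rot: [0.703, 3.061, 0.001]
wrist_force: [0.5, 1.3, 0.8]
gripper_width: 0.0465
finger_force: 62.3
```

Emit:
play_rows(
  moves=[
    [[0,0,0,0],[0,0,0,0],[0,0,0,0],[0,0,0,0],[0,0,-1,0],[0,0,-3,0],[0,0,-6,0],[0,0,-9,0]],
  ],
  hand=8.5,
)

```text
clock: 13.52
tool_pos: [0.386, -0.277, 0.1246]
tcp_rot: [-0.705, -3.059, -0.002]
wrist_force: [0.3, -0.5, -0.5]
gripper_width: 0.0846
finger_force: 0.0
```

Emit:
play_rows(
  moves=[
    [[0,0,-3,0],[0,0,-6,0],[0,0,-9,0],[0,0,-9.5,0],[0,0,-9.5,0]],
  ],
)

```text
clock: 13.93
tool_pos: [0.3883, -0.2792, 0.2218]
tcp_rot: [0.704, 3.057, -0.004]
wrist_force: [0.4, 0.3, -0.2]
gripper_width: 0.0851
finger_force: 0.0
```

Run:
```python
from h import *
look("w6")
```

```text
13.9333 [-0.7561  0.1801 -0.211   1.174   0.     -0.3032] [ 0.3883 -0.2792  0.2218] 0.0851
orange [319. 180.] 1718 z 0.0729 h 0.074 mean [ 0.3851 -0.2765] hullcirc [ 0.3855 -0.2775  0.0224] 
orange [444. 197.] 444 z 0.0558 h 0.056 mean [ 0.4575 -0.1765] hullcirc [ 0.4576 -0.1767  0.0117] 
blue [580. 314.] 331 z 0.0618 h 0.062 mean [ 0.6392 -0.0924] hullcirc [ 0.6428 -0.0976  0.016 ] 
green [320. 153.] 572 z 0.0115 circle [ 0.3857 -0.2772  0.0347] 
green [271. 318.] 627 z 0.0108 circle [ 0.5325 -0.4147  0.0283]
```

Emit:
play_rows(
  moves=[
    [[1,3,0,0],[2,6,0,0],[3,9,0,0],[4,12,0,0],[5,15.5,0,0],[6,19,0,0],[7,22,0,0],[8,25,0,0]],
  ],
)

```text
clock: 14.65
tool_pos: [0.4229, -0.0161, 0.2172]
tcp_rot: [-0.704, -3.058, 0.0]
wrist_force: [0.8, 0.8, -0.1]
gripper_width: 0.0849
finger_force: 0.0
```

Emit:
play_rows(
  moves=[
    [[1,3,0,0],[2,6,0,0],[3,9,0,0],[4,12,0,0],[5,15.5,0,0],[5.6,18.5,0,0],[5.6,18.5,0,0],[5.6,18.5,0,0]],
  ],
)

```text
clock: 15.32
tool_pos: [0.4537, 0.1737, 0.2171]
tcp_rot: [-0.7, -3.059, 0.003]
wrist_force: [-0.5, -0.6, -0.1]
gripper_width: 0.0852
finger_force: 0.0
```

Run:
```python
from h import *
look("w7")
```

```text
15.3167 [ 2.3520e-01  2.0550e-01 -1.9150e-01  1.1777e+00 -3.0000e-04  6.8510e-01] [0.4537 0.1737 0.2171] 0.0852
orange [584. 175.] 4110 z 0.0786 h 0.074 mean [0.5456 0.3889] hullcirc [0.5457 0.3881 0.0329] 
orange [319. 185.] 920 z 0.0619 h 0.062 mean [0.4556 0.174 ] hullcirc [0.4559 0.1737 0.0165] 
orange [ 34. 320.] 567 z 0.0553 h 0.056 mean [ 0.458  -0.1673] hullcirc [ 0.4586 -0.1671  0.0172] 
green [411.  36.] 848 z 0.0112 circle [0.3718 0.3128 0.0239] 
green [525. 150.] 949 z 0.0111 circle [0.5417 0.3896 0.0415]
```

Emit:
play_rows(
  moves=[
    [[-0.1,0.2,2.5,0],[-0.2,0.3,5.5,0],[-0.2,0.3,8.5,0],[-0.2,0.3,11.5,0],[-0.2,0.3,14.5,0],[-0.2,0.3,17,0],[-0.2,0.3,18.8,0],[-0.2,0.3,19.3,0]],
  ],
)

```text
clock: 16.03
tool_pos: [0.4542, 0.1723, 0.0228]
tcp_rot: [-0.707, -3.054, 0.006]
wrist_force: [-1.3, -0.6, -0.1]
gripper_width: 0.085
finger_force: 0.0
```

Emit:
play_rows(
  moves=[
    [[0,0,0,0],[0,0,0,0],[0,0,0,0],[0,0,0,0],[0,0,0,0],[0,0,0,0],[0,0,0,0],[0,0,0,0]],
  ],
  hand=2,
)

```text
clock: 16.7
tool_pos: [0.4595, 0.1748, 0.0279]
tcp_rot: [0.704, 3.058, 0.001]
wrist_force: [-1.0, -1.9, 6.8]
gripper_width: 0.0342
finger_force: 59.2
```

Emit:
play_rows(
  moves=[
    [[0,0,-1,0],[0,0,-3,0],[0,0,-6,0],[0,0,-9,0],[-1,-2,-11,0],[-2.5,-4,-12,0],[-4,-6.3,-12,0],[-5.8,-8.8,-12,0]],
  ],
)

```text
clock: 17.37
tool_pos: [0.4726, 0.0699, 0.1486]
tcp_rot: [0.701, 3.059, 0.002]
wrist_force: [0.9, 0.1, -0.3]
gripper_width: 0.034
finger_force: 59.7
```

Emit:
play_rows(
  moves=[
    [[-2,-2.8,0,0],[-4,-5.7,0,0],[-6,-8.5,0,0],[-8,-11.4,0,0],[-10,-14.2,0,0],[-12,-17,0,0],[-14,-20,0,0],[-16,-22.8,0,0]],
  ],
)

```text
clock: 18.03
tool_pos: [0.5158, -0.2066, 0.1473]
tcp_rot: [0.705, 3.06, 0.0]
wrist_force: [1.1, 0.4, -0.7]
gripper_width: 0.0343
finger_force: 59.7
```

Emit:
play_rows(
  moves=[
    [[-2,-2.8,0,0],[-4,-5.7,0,0],[-6,-8.5,0,0],[-8,-11.4,0,0],[-10,-14.2,0,0],[-12,-17,0,0],[-12.8,-18.1,0,0],[-12.8,-18.1,0,0]],
  ],
)

```text
clock: 18.7
tool_pos: [0.5516, -0.4273, 0.1464]
tcp_rot: [0.71, 3.059, -0.002]
wrist_force: [0.3, 0.6, -0.6]
gripper_width: 0.0336
finger_force: 59.8
```

Emit:
play_rows(
  moves=[
    [[0,0,0,0],[0,0,0,0]],
  ],
)

```text
clock: 18.87
tool_pos: [0.5517, -0.4224, 0.1466]
tcp_rot: [-0.704, -3.061, -0.002]
wrist_force: [0.6, 0.2, 0.4]
gripper_width: 0.0342
finger_force: 59.8
```

Run:
```python
from h import *
look("w8");held("w8",.018)
```

```text
18.8667 [-7.4500e-01  6.6200e-01  3.2800e-01  1.2376e+00  7.0000e-04 -2.9290e-01] [ 0.5517 -0.4224  0.1466] 0.0342
orange [317. 286.] 6827 z 0.1807 h 0.074 mean [ 0.6039 -0.4484] hullcirc [ 0.6048 -0.4488  0.0369] 
green [316. 166.] 1177 z 0.0114 circle [ 0.5344 -0.4164  0.0288] 
held: top z 0.1816 x -0.0156 0.0198 y -0.0183 0.0159 centre [ 0.0015 -0.001 ] free fit [ 0.0026 -0.001   0.0172]
```

View pics/w8.png

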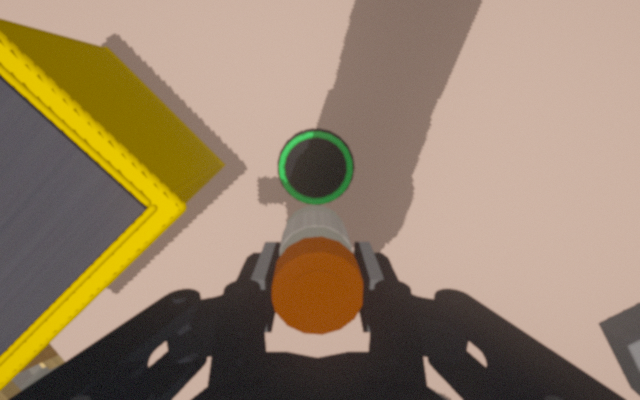

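The M holder ring is at (316,166), fully visible. The held lid is at (317,286) and the box's top corner at (150,207). I'll open only partway here because of the box.

Emit:
play_rows(
  moves=[
    [[0.9,-0.1,0.3,0],[1.7,-0.1,1.2,0],[1.7,-0.1,3.2,0],[1.7,-0.1,6,0],[1.7,-0.1,8.7,0],[1.7,-0.1,10.4,0],[1.7,-0.1,11.1,0],[1.7,-0.1,11.2,0]],
  ],
)

```text
clock: 19.58
tool_pos: [0.5357, -0.415, 0.034]
tcp_rot: [-0.702, -3.061, -0.002]
wrist_force: [-0.7, -0.7, 0.5]
gripper_width: 0.0342
finger_force: 60.1
```

Emit:
play_rows(
  moves=[
    [[0,0,0,0],[0,0,0.1,0],[0,0,0.15,0],[0,0,0.15,0]],
  ],
)

```text
clock: 19.92
tool_pos: [0.5364, -0.4171, 0.0335]
tcp_rot: [0.705, 3.061, -0.001]
wrist_force: [-0.6, 0.5, -0.1]
gripper_width: 0.0343
finger_force: 60.1
```

Emit:
play_rows(
  moves=[
    [[0,0,0.1,0],[0,0,0.1,0]],
  ],
)

```text
clock: 20.08
tool_pos: [0.5367, -0.4174, 0.033]
tcp_rot: [0.705, 3.06, -0.001]
wrist_force: [-0.9, 1.2, 4.9]
gripper_width: 0.0344
finger_force: 60.5
```

Emit:
play_rows(
  moves=[
    [[0,0,0,0],[0,0,0,0],[0,0,0,0],[0,0,0,0],[0,0,-1,0],[0,0,-3,0],[0,0,-6,0],[0,0,-9,0]],
  ],
  hand=6,
)

```text
clock: 20.75
tool_pos: [0.5352, -0.4163, 0.1223]
tcp_rot: [-0.705, -3.059, -0.002]
wrist_force: [0.4, 0.2, -0.1]
gripper_width: 0.0599
finger_force: 0.0
```

Emit:
play_rows(
  moves=[
    [[0,0,-3,0],[0,0,-6,0],[0,0,-9,0],[0,0,-9.5,0],[0,0,-9.5,0],[0,0,-9.5,0]],
  ],
)

```text
clock: 21.25
tool_pos: [0.5361, -0.4171, 0.2169]
tcp_rot: [0.705, 3.061, -0.0]
wrist_force: [0.0, 0.7, -1.0]
gripper_width: 0.0603
finger_force: 0.0
```

Run:
```python
from h import *
look("w9")
```

```text
21.25 [-7.5460e-01  6.1120e-01  4.1930e-01  1.3783e+00  1.0000e-04 -3.0180e-01] [ 0.5361 -0.4171  0.2169] 0.0603
orange [316. 181.] 891 z 0.0669 h 0.068 mean [ 0.5325 -0.4172] hullcirc [ 0.5326 -0.4179  0.0163] 
green [382.   4.] 254 z 0.0112 circle [ 0.4023 -0.286   0.02  ]  edge
green [320. 160.] 464 z 0.0115 circle [ 0.5342 -0.4163  0.0288]
```

Emit:
play_rows(
  moves=[
    [[2.2,2.3,0,0],[4.8,4.8,0,0],[7.5,7.5,0,0],[10,10.2,0,0],[12.5,13,0,0],[15,15.6,0,0],[17,17.7,0,0],[17.6,18.1,0,0]],
  ],
)

```text
clock: 21.97
tool_pos: [0.4536, -0.1724, 0.2148]
tcp_rot: [-0.699, -3.057, -0.005]
wrist_force: [0.0, 0.3, 0.9]
gripper_width: 0.0598
finger_force: 0.0
```

Emit:
play_rows(
  moves=[
    [[0,0,0,0],[0,0,0,0],[0,0,0,0]],
  ],
)

```text
clock: 22.22
tool_pos: [0.4572, -0.1782, 0.2161]
tcp_rot: [-0.706, -3.061, 0.0]
wrist_force: [0.2, 0.4, 0.5]
gripper_width: 0.06
finger_force: 0.0
```

Run:
```python
from h import *
look("w10")
```

```text
22.2167 [-5.0090e-01  2.1240e-01 -1.8520e-01  1.1736e+00 -3.0000e-04 -4.7200e-02] [ 0.4572 -0.1782  0.2161] 0.06
orange [182. 164.] 1103 z 0.0727 h 0.074 mean [ 0.3869 -0.2756] hullcirc [ 0.3874 -0.2762  0.0235] 
orange [322. 182.] 378 z 0.056 h 0.056 mean [ 0.4583 -0.1748] hullcirc [ 0.4586 -0.1752  0.0114] 
blue [469. 300.] 203 z 0.0617 h 0.062 mean [ 0.6354 -0.092 ] hullcirc [ 0.6377 -0.0942  0.0109] 
green [216. 147.] 733 z 0.0114 circle [ 0.387  -0.2766  0.0347] 
green [166. 294.] 225 z 0.0107 circle [ 0.5172 -0.4083  0.0142]
```

Emit:
play_rows(
  moves=[
    [[0,0.2,2.5,0],[0,0.4,5.5,0],[0,0.4,8.5,0],[0,0.4,11.5,0],[0,0.4,14.5,0],[0,0.4,17,0],[0,0.4,18.8,0],[0,0.4,19.4,0]],
  ],
)

```text
clock: 22.93
tool_pos: [0.4568, -0.1737, 0.0195]
tcp_rot: [-0.707, -3.056, -0.002]
wrist_force: [-0.6, 0.1, 0.5]
gripper_width: 0.0599
finger_force: 0.0
```

Emit:
play_rows(
  moves=[
    [[0,0,0,0],[0,0,0,0],[0,0,0,0],[0,0,0,0],[0,0,0,0],[0,0,0,0],[0,0,0,0],[0,0,0,0]],
  ],
  hand=1,
)

```text
clock: 23.6
tool_pos: [0.46, -0.1745, 0.0241]
tcp_rot: [0.704, 3.058, -0.002]
wrist_force: [-0.5, -0.9, 7.2]
gripper_width: 0.0244
finger_force: 59.2
```

Emit:
play_rows(
  moves=[
    [[0,0,-1,0],[0,0,-3,0],[0,0,-6,0],[0,0,-9,0],[1,2,-11,0],[2.5,4,-12,0],[4,6.3,-12,0],[5.8,8.8,-12,0]],
  ],
)

```text
clock: 24.27
tool_pos: [0.4457, -0.0687, 0.1445]
tcp_rot: [0.707, 3.058, -0.0]
wrist_force: [-0.8, -0.4, -0.8]
gripper_width: 0.0239
finger_force: 58.9
```

Emit:
play_rows(
  moves=[
    [[1.8,2.8,0,0],[3.6,5.7,0,0],[5.4,8.5,0,0],[7.2,11.4,0,0],[9,14.2,0,0],[10.8,17,0,0],[12.6,20,0,0],[14,22.5,0,0]],
  ],
)

```text
clock: 24.93
tool_pos: [0.4163, 0.1965, 0.1433]
tcp_rot: [-0.703, -3.061, -0.001]
wrist_force: [-0.2, -0.6, -0.0]
gripper_width: 0.0239
finger_force: 58.9
```

Emit:
play_rows(
  moves=[
    [[1.8,2.8,0,0],[3.6,5.7,0,0],[5,7.8,0,0],[5.5,8.7,0,0],[5.5,8.7,0,0],[5.5,8.7,0,0],[5.5,8.7,0,0]],
  ],
)

```text
clock: 25.52
tool_pos: [0.406, 0.2954, 0.1428]
tcp_rot: [-0.707, -3.061, 0.002]
wrist_force: [-0.4, -0.3, 0.3]
gripper_width: 0.0241
finger_force: 59.0
```

Run:
```python
from h import *
look("w11");held("w11",.013)
```

```text
25.5167 [ 5.030e-01  2.782e-01 -2.947e-01  9.988e-01 -6.000e-04  9.569e-01] [0.406  0.2954 0.1428] 0.0241
orange [317. 287.] 3545 z 0.1745 h 0.074 mean [0.4568 0.2699] hullcirc [0.4571 0.2698 0.0269] 
orange [505. 303.] 1141 z 0.0773 h 0.074 mean [0.5292 0.3881] hullcirc [0.545  0.3885 0.0325] 
green [320. 143.] 1051 z 0.0114 circle [0.3713 0.3145 0.0239] 
green [470. 250.] 951 z 0.0112 circle [0.5409 0.391  0.0414] 
held: top z 0.1754 x -0.0118 0.0133 y -0.0125 0.0113 centre [ 0.0001 -0.0006] free fit [ 0.0011 -0.0006  0.0122]
```

View pics/w11.png

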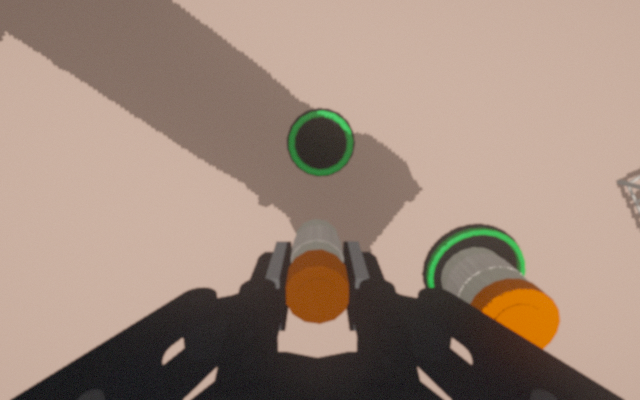

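The S holder ring is at (320,143), with the held lid at (317,287). The XL jar stands clear at lower right.

Emit:
play_rows(
  moves=[
    [[2,0.2,0.2,0],[3.8,0.25,1,0],[4,0.25,3,0],[4,0.25,6,0],[4,0.25,8.7,0],[4,0.25,10.4,0],[4,0.25,11.1,0],[4,0.25,11.2,0]],
  ],
)

```text
clock: 26.23
tool_pos: [0.3706, 0.3147, 0.0298]
tcp_rot: [-0.708, -3.059, 0.003]
wrist_force: [0.6, 0.1, 0.2]
gripper_width: 0.024
finger_force: 59.1
```

Emit:
play_rows(
  moves=[
    [[0,0,0,0],[0,0,0.1,0],[0,0,0.2,0],[0,0,0.2,0]],
  ],
)

```text
clock: 26.57
tool_pos: [0.372, 0.3167, 0.0295]
tcp_rot: [0.705, 3.06, 0.002]
wrist_force: [-1.0, -0.0, -0.9]
gripper_width: 0.0241
finger_force: 59.1
```

Emit:
play_rows(
  moves=[
    [[0,0,0.1,0],[0,0,0.1,0]],
  ],
)

```text
clock: 26.73
tool_pos: [0.372, 0.3168, 0.0291]
tcp_rot: [0.705, 3.06, 0.002]
wrist_force: [-1.7, -1.1, 7.6]
gripper_width: 0.0241
finger_force: 59.8
```

Emit:
play_rows(
  moves=[
    [[0,0,0,0],[0,0,0,0],[0,0,0,0],[0,0,0,0],[0,0,-1,0],[0,0,-3,0],[0,0,-6,0],[0,0,-9,0]],
  ],
  hand=6,
)

```text
clock: 27.4
tool_pos: [0.3702, 0.3157, 0.1179]
tcp_rot: [-0.705, -3.059, 0.003]
wrist_force: [0.3, 0.6, 0.3]
gripper_width: 0.0601
finger_force: 0.0
```

Emit:
play_rows(
  moves=[
    [[0,0,-3,0],[0,0,-6,0],[0,0,-9,0],[0,0,-9.5,0],[0,0,-9.5,0],[0,0,-9.5,0]],
  ],
)

```text
clock: 27.9
tool_pos: [0.3713, 0.3164, 0.2124]
tcp_rot: [0.705, 3.061, 0.0]
wrist_force: [0.0, 0.2, 0.6]
gripper_width: 0.06
finger_force: 0.0
```

Run:
```python
from h import *
from rig import get_image
look("w12")
d=get_image("side");np.savez("pics/side1.npz",**d);cv2.imwrite("pics/side1.png",d["pixels"][:,:,::-1])
for uv,ce,a in comps(mask(d,"blue")):
    P=cloud(d,uv);zt=np.percentile(P[:,2],95);print("side blue",ce.round(),P[P[:,2]>zt-.005].mean(0).round(4))
```

```text
27.9 [ 0.5757  0.2078 -0.2008  1.1621  0.      1.0285] [0.3713 0.3164 0.2124] 0.06
orange [317. 183.] 504 z 0.0609 h 0.062 mean [0.37   0.3163] hullcirc [0.3701 0.3162 0.0118] 
orange [467. 293.] 679 z 0.0785 h 0.074 mean [0.5285 0.3999] hullcirc [0.5283 0.398  0.0176] 
green [316. 167.] 463 z 0.0115 circle [0.3707 0.3145 0.0239] 
green [447. 251.] 449 z 0.0112 circle [0.5398 0.3917 0.0406] 
side blue [314. 145.] [0.627  0.2422 0.0674]
side blue [375. 216.] [ 0.6431 -0.0988  0.061 ]
```

View pics/side1.png

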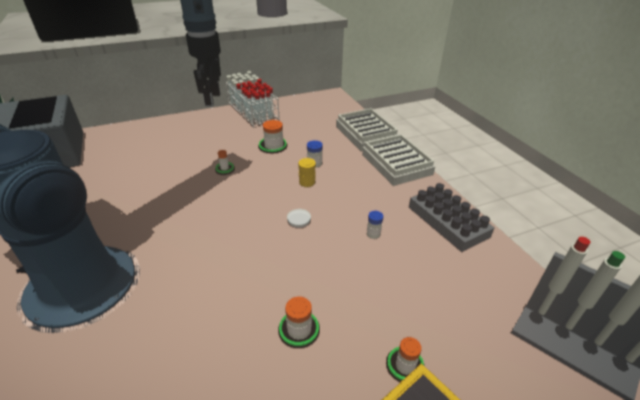

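All four jars stand upright in their holders: XL at (273,135), S at (224,162), L at (299,318) and M at (408,356). The blue jars haven't moved from (314,145) and (375,216). The gripper is clear of everything, so I'm handing in.

```bash
python3 -c "
from rig import *
print(hand_in())"
```

```text
the job is handed in; nothing more can be done
None
```

All four orange-lidded jars stand upright in the holders of their sizes, placed largest to smallest. The blue-lidded jars were not moved, and the job was handed in at about 28 s; the hand-in gave no verdict.

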